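Extend the dish-rack leg and lock its cam lever

ROBOT

A 6-joint arm with a two-finger parallel gripper is mounted at the origin on the work surface. World frame = base frame: x ahead of the robot, y to its left, z up, the work surface at z = 0. Lengths are in m, angles in rad, forces in N, time in s.
With the tool pointing down it reaches from about 0.375 to 0.9 m from the base axis. Payload 3.1 kg.
Tool frame: the origin (TCP) lies midway between the tips of the shut fingers; the grasp point (between the pads) lies 19 mm behind it; z points along the fingers, y is the line along which they close (so a half turn about z gives the same grasp; the last joint's range is limited). The gripper opens to 85 mm and grips with 20 to 120 N. Pads are 22 mm wide; open, the fingers measure 114 mm over their backs; the gripper's body (76 mm by 85 mm) begins 54 mm behind the grasp point. The pads swing forward as they close: fully open they stand 13 mm farther back than shut.
Start: joints at [1.161, 0.527, 1.433, -0, 1.181, -0.178], TCP at [0.144, 0.608, 0.231] pointing down, gripper open.
Joint ranges: [-3.08, 3.08], [-0.75, 2.2], [0.22, 2.44], [-1.43, 4.57], [0, 2.65], [-2.85, 2.85]. Speed limits (rad/s): [2.79, 2.79, 3.14, 3.14, 3.14, 3.14].

INTERFACE

Orientations are given as a unit quaternion [x, y, z, w].
In Python, from station import manip gives the robot as it stands.
- The arm moves only by the tool drive_tool, never from a script. Its argument "motion" is a list that holds one entry, the list of rows, each a list of 5 numbers: the finger opening in mm, from 0 to 85.4, then the shift along the tool's x, y, z in units of 30 mm (1.0 is 30 mm), then the turn about the tool's z in units of 8 degrees (1.0 is 8 degrees). In form: [[[fingers, x, y, z, yaw], ...]]. A call has 1 to 10 rows; each row is the pose to reach, as a shift and turn from the pose commanded when the call began, along the tool's axes at that moment; what a row does not reach only later rows make up. A row lasts 1/10 s, in which the tool goes at most 50 mm and 8.59 degrees, less where a joint would pass 70% of its speed; a pose out of reach is approached as far as the arm can. A call with a gripper value outside its range is refused whole. The fingers move at their own pace and stop on an object; "squeeze" is the grip in N (left out, the last holds). Time passes only in rows, so rows that repeat a pose let the fingers close. It gives the time, the measured TCP pose, the force, the opening and the grip force at its end, in the units of the state.
- manip.sense(): the state, without advancing time (a new reading comes with each control period).
- manip.snapshot(name): name is "side" or "top"; returns the picture (384x512x3 uint8, red, green, blue); there is no depth.
- manip.camera_model(name): a dict with "fov_y" (degrees; the focal length in pixels is half the picture's height over the tangent of half this angle, whatever the lens; pixels are square), "cx", "cy" (the principal point, pixels), "k1" (the pictures are not rectified: a ray, as slopes to the right and down, at radius r is drawn at 1 + k1 r^2 times it, then the intrinsics apply), "origin" and "orientation" of the camera in the world. Camera axes: x right, y up, looking along -z (the intrinsics and any distortion apply to the point x, -y, -z); pixel columns grow to the right and rows downward; lengths in m; the calibration is good to about 2 mm. A picture is of the moment at which its call begins. camera_model takes no time and is no camera call.
- manip.sign_off(): hands the job in; it is judged then, once.
The state is a dict: "t": time; "q": joint angles; "qd": joint speeds; "tau": joint torques, N m; "tcp_pos": TCP position; "tool_rot": TCP orientation; "force": force on the tool from outside, world axes, zero at the start; "ft_torque": the same for the moment, N m; "finger_gap": opening from 0.0 (shut) to 1.0 (fully open); "gripper_force": force on a finger pad.
Only numpy, scipy, OpenCV 4.12 (cv2) and the standard library are available. Lean on these libraries where they do the work, as an engineer would, in place of code of your own. Each camera call takes 0.05 s, during which the arm holds its last target. There are 200 camera calls.

TASK

Lift the white drip cover off its two pins on the dish rack and set it down flat on the wooden board. Then take the orange grip on the leg's cross handle, pull the spring-loaded leg out until the handle lines up with the red length mark, and, holding it there, slide the red cam lever fully closed (away from where the grip starts, to its stop). Finish still holding the leg by its handle at the mark with the lever closed: do not let go; leave the mug and the amber jar where they are.

Things in the scene. Friction and masses are not known exactly. Their poses are not given: they have to be found in the camera images.
- rack: Dish rack fixed to the counter; origin on the counter. Grey deck 30 high, x -100..100, y -220..90 in its frame, carries leg, lever and cover. The leg slides out along its +y, the lever along its +x. Beyond y = -220 a steel wire rack 100 high, x -130..130, to y = -440, with plates up to 188 high below y = -325. Leg, grip, lever and mark have axes parallel to it.
- cover: White drip cover, loose, 140-280 g: plate 120 (x) x 106 (y), 52 high with a skirt, open below; end flanges out to y = +-77 with 11 mm holes on two 8 mm pins 14 high. Origin: centre of its underside. Starts on the deck over the lever, axes as the rack's; lift straight up over 50 to clear lever and pins. It blocks the leg.
- cover_knob (a point): Middle of the black bar knob on top of the cover, 72 above the cover's underside. The bar is 16 wide (cover x), 44 long (cover y), 24 high, its underside 8 above the plate: pinch it across x; it ends 12 above this point.
- board: Wooden board fixed on the counter, 240 (x) x 190 (y) x 18 thick; origin at the centre of its underside, top 18 above.
- leg: Sliding leg: two aluminium runners at x = +-80, a foot at the outer end, a steel cross handle (8 mm bar along x, 85 above the counter, posts at x = +-80). Origin: middle of the bar. Starts fully in at a stop, bar at rack y = -85; slides out along +y up to 115. A spring pulls it in with 3 N (in) to 9 N (out) whenever not held, even with the lever closed.
- grip: Orange grip block on the handle bar, 30 (x) x 20 (y) x 16 (z), origin at its centre, 85 above the counter. Slides freely along the bar (x -44..54 in the leg's frame), starts near -x; moved along y it takes the leg along. Pinch it across y with the fingertips about 30 below its centre (25 clear of the deck): they then overlap the lever.
- lever (a joint): Cam lever's slide, m: 0 open, 0.030 closed against its stop, grows along the rack's +x. About 3 N friction; stays where left. Start 0 to 0.006.
- lever_face (a point): Middle of the push face (-x side) of the lever's upright red paddle, 65 above the counter; push toward +x. The paddle is 94 long (y, spans all mark positions), 10 thick, 47 to 73 above the counter: bar and grip pass over it, only fingertips below 73 meet it. Face at rack x = 10 to 16 at the start, 40 at the stop.
- mark (a point): Red length mark on the rim of the deck (red clips, 4 mm wide, on both rims, x = +-94), 40 above the counter. The leg is at length when the handle bar (leg origin) has the same y, in the rack's frame, as this mark: 70 to 100 out from the start.
- mug: black stoneware mug with a side handle (+y), 84 dia x 85 mm; a bystander, leave it alone; origin at the centre of its underside.
- spice_jar: amber jar with cork lid, 64 dia x 95 mm; a bystander, leave it alone; origin at the centre of its underside.
Mind the look-alikes: they are no part of the job. Of the things like the cover, leave any that is yellow; of the rest the smaller one is meant.

How it is judged:
By the outcome, as a careful person would: the job done as asked, in the order asked, and still so for the second after the job is handed in, while the arm keeps its last pose, push and grip.
It also fails if it takes over 59 s, if anything falls off the work surface, if the arm or the gripper's body presses on something with over 40 N, if the wrist force passes 120 N, or if a joint passes its speed limit or range.

## Working session

There is one attempt and no reset: what is moved stays moved. The work goes in short steps, Python scripts to look and compute and a tool call to move; the robot and the scene stay as the last step left them, time stands still between calls to the robot, and variables do not carry over. Pictures are saved under pics/ and viewed, at most 10 in all, crops included, and the job is handed in when it is done.

Besides the shell and the picture viewer there is one more tool, called after "Emit:" as name([rows], argument=value, ...), one row to a line, values as JSON. drive_tool: Moves the arm, as the interface text tells. Its arguments: {"type":"object","properties":{"motion":{"type":"array","items":{"type":"array","items":{"type":"array","items":{"type":"number"}}}},"squeeze":{"type":"number"}},"required":["motion"]}

```bash
mkdir -p pics; cat > h.py <<'E'
import numpy as np, cv2
from station import manip
from scipy.spatial.transform import Rotation as R
def cam(n):
    m=manip.camera_model(n); f=192/np.tan(np.radians(m["fov_y"])/2)
    K=np.array([[f,0,m["cx"]],[0,f,m["cy"]],[0,0,1]]); D=np.array([m["k1"],0,0,0,0.])
    return K,D,np.array(m["origin"]),R.from_quat(m["orientation"]).as_matrix()@np.diag([1,-1,-1])
def ray(n,px):
    K,D,o,M=cam(n); p=cv2.undistortPoints(np.array(px,float).reshape(-1,1,2),K,D).reshape(-1,2)
    return o,np.c_[p,np.ones(len(p))]@M.T
def onz(n,px,z):
    o,d=ray(n,px); return o+d*((z-o[2])/d[:,2])[:,None]
def proj(n,P):
    K,D,o,M=cam(n); P=(np.atleast_2d(P)-o)@M
    return cv2.projectPoints(P.reshape(-1,1,3),np.zeros(3),np.zeros(3),K,D)[0].reshape(-1,2)
def snap(n): return cv2.cvtColor(manip.snapshot(n),cv2.COLOR_RGB2BGR)
E
python3 - <<'E'
from h import *
print(manip.sense()); 
for n in("side","top"):
    im=snap(n); cv2.imwrite(f"pics/{n}0.png",im); print(manip.camera_model(n))
a=np.hstack([cv2.imread("pics/top0.png")]); cv2.imwrite("pics/top0b.png",cv2.resize(a,(800,600),interpolation=cv2.INTER_CUBIC))
a=cv2.imread("pics/side0.png"); cv2.imwrite("pics/side0b.png",cv2.resize(a,(800,600),interpolation=cv2.INTER_CUBIC))
E
```

```text
{'t': 0.0, 'q': array([ 1.16051420e+00,  5.28492600e-01,  1.43387702e+00, -1.52705738e-05,
        1.18141245e+00, -1.78489048e-01]), 'qd': array([-1.00669342e-03, -9.08146984e-04,  1.44590341e-03, -1.17647500e-03,
        8.49486187e-05,  1.73781694e-03]), 'tau': array([-1.63521076e-03, -4.42355025e+01, -1.78025508e+01, -2.45041338e-04,
        8.35453364e-03,  2.66852290e-06]), 'tcp_pos': array([0.14325874, 0.60763269, 0.23032543]), 'tool_rot': array([ 1.15634303e-01,  9.93291251e-01, -1.04966150e-03, -3.10874376e-04]), 'force': array([-0.81568979, -0.19901087,  0.23368215]), 'ft_torque': array([-0.01701003,  0.04589697, -0.0164895 ]), 'gripper_force': 0.0, 'finger_gap': 0.9949748398527171}
{'fov_y': 55.39898268407158, 'cx': 261.18717019665996, 'cy': 186.6872978451572, 'k1': -0.046727568047391685, 'origin': array([0.38576535, 0.78287805, 0.49240406]), 'orientation': array([-0.05335578,  0.51760954,  0.85161295, -0.06315785])}
{'fov_y': 51.50400108295045, 'cx': 249.2735142461933, 'cy': 193.74731998009662, 'k1': -0.1129371549020428, 'origin': array([0.41963079, 0.05989801, 0.98908912]), 'orientation': array([-0.04260224,  0.04350404,  0.71323548, -0.69827473])}
```

View pics/top0b.png

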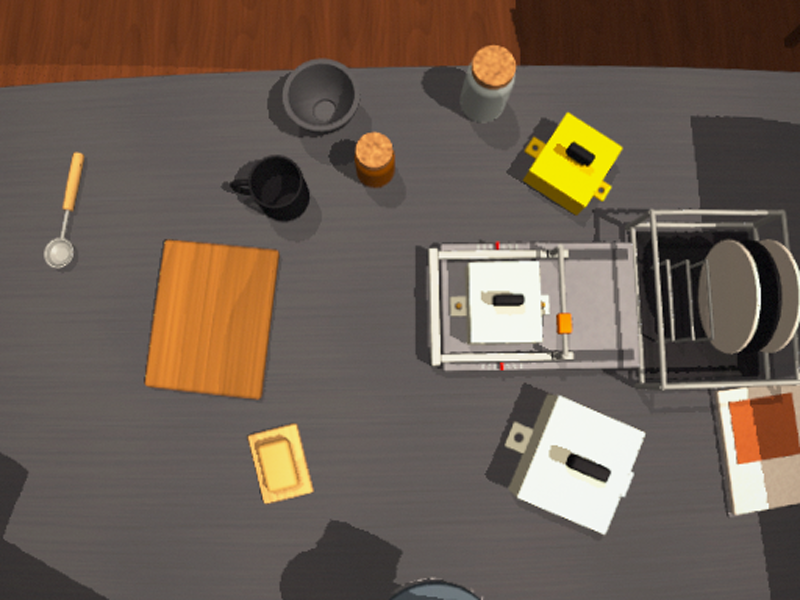

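View pics/side0b.png

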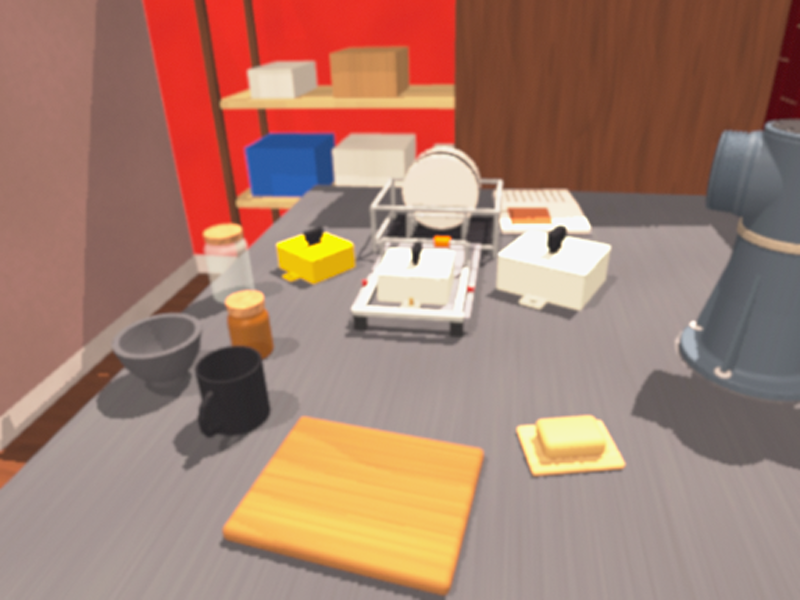

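Candidates for the cover, in the 800x600 top view: white at (505,300) on the rack, larger white at (580,465), and yellow at (575,160). I choose the small white one on the rack, whose knob is at (508,300). The mug is at (278,187), the amber jar at (375,158), the board at (212,320), the grip at (564,323) and the red clips at (497,245) and (501,367).

```bash
cat > m.py <<'E'
from h import *
im=cv2.imread("pics/top0.png"); hsv=cv2.cvtColor(im,cv2.COLOR_BGR2HSV); H,S,V=cv2.split(hsv)
def blobs(mask,amin):
    n,l,s,c=cv2.connectedComponentsWithStats(mask.astype(np.uint8)); return [(c[i],s[i],l==i) for i in range(1,n) if s[i,4]>=amin]
win=np.zeros_like(H,bool); win[150:245,265:412]=1
for c,s,m in blobs(((H<6)|(H>174))&(S>150)&(V>100)&win,3): print("red",c,s[4],onz("top",[c],.04))
for c,s,m in blobs((H>6)&(H<20)&(S>180)&(V>150)&win,15): print("grip",c,s, onz("top",[c],.089))
for c,s,m in blobs((V<60)&win,40): 
    if s[4]<400: r=cv2.minAreaRect(np.argwhere(m)[:,::-1].astype(np.float32)); print("knob",c,s,r,onz("top",[c],.112),onz("top",[s[:2],s[:2]+s[2:4]-1],.114))
w=(V>225)&(S<40); w[:160]=0;w[225:]=0; w[:,:298]=0;w[:,350:]=0
for c,s,m in blobs(cv2.morphologyEx(w.astype(np.uint8),cv2.MORPH_OPEN,np.ones((9,9))),500):
    cs=cv2.findContours(m.astype(np.uint8),0,1)[0][0]; r=cv2.minAreaRect(cs); b=onz("top",cv2.boxPoints(r),.082); print("cover",r,onz("top",[r[0]],.082)); print(b,np.linalg.norm(np.diff(b,axis=0),axis=1))
bm=(H>5)&(H<22)&(S>120)&(V>90); bm[:140]=0;bm[265:]=0;bm[:,200:]=0;bm[:,:80]=0
for c,s,m in blobs(bm,3000):
    cs=cv2.findContours(m.astype(np.uint8),0,1)[0][0]; b=cv2.approxPolyDP(cs,8,True).reshape(-1,2); P=onz("top",b,.018); print("board",P,P.mean(0),np.linalg.norm(np.diff(P,axis=0),axis=1))
    print("centroid",onz("top",[c],.018))
cv2.imwrite("pics/crop.png",cv2.resize(im[145:250,260:420],(800,525),interpolation=cv2.INTER_CUBIC))
E
python3 m.py
```

```text
red [317.7 156.6] 10 [[ 0.62361986 -0.11146906  0.04      ]]
red [320.5 234. ] 10 [[ 0.43556312 -0.11028739  0.04      ]]
grip [360.87179487 205.61538462] [357 200   9  14  78] [[ 0.49702819 -0.19744437  0.089     ]]
knob [409.84699454 174.43715847] [407 150   5  65 183] ((409.0, 182.0), (64.0, 4.0), 90.0) [[ 0.56356662 -0.30897192  0.112     ]] [[ 0.62007997 -0.30583491  0.114     ]
 [ 0.4732727  -0.30442617  0.114     ]]
knob [268.25 180.  ] [265 173   7  15  48] ((268.0, 180.0), (14.0, 6.0), 90.0) [[0.55700341 0.01466473 0.112     ]] [[0.57263691 0.02158452 0.114     ]
 [0.54083972 0.00908844 0.114     ]]
knob [269.52475248 211.6980198 ] [265 189  11  45 202] ((269.13104248046875, 211.0724334716797), (44.67847442626953, 8.553685188293457), 85.2363510131836) [[0.48612731 0.01375598 0.112     ]] [[0.53664122 0.02253084 0.114     ]
 [0.43891122 0.00309758 0.114     ]]
knob [325.  191.5] [316 189  19   6 112] ((325.0, 191.5), (5.0, 18.0), 90.0) [[ 0.52848543 -0.11136659  0.112     ]] [[ 0.53426538 -0.09104603  0.114     ]
 [ 0.52220669 -0.13093662  0.114     ]]
knob [397.95876289 239.18556701] [385 236  24   9  97] ((396.5, 240.0), (8.0, 23.0), 90.0) [[ 0.4179893  -0.27150716  0.112     ]] [[ 0.42594533 -0.24148056  0.114     ]
 [ 0.40658521 -0.29328806  0.114     ]]
cover ((323.5, 193.0), (50.0, 45.0), 90.0) [[ 0.52879749 -0.11358278  0.082     ]]
[[ 0.5883109  -0.06369341  0.082     ]
 [ 0.5863711  -0.16917932  0.082     ]
 [ 0.46991069 -0.16322907  0.082     ]
 [ 0.47238304 -0.05939227  0.082     ]] [0.10550374 0.11661232 0.10386623]
board [[0.64758399 0.42028262 0.018     ]
 [0.41680133 0.44575991 0.018     ]
 [0.39286509 0.26542185 0.018     ]
 [0.62716978 0.23590174 0.018     ]] [0.52110505 0.34184153 0.018     ] [0.23218469 0.18191965 0.23615699]
centroid [[0.51949562 0.33957849 0.018     ]]
```

View pics/crop.png

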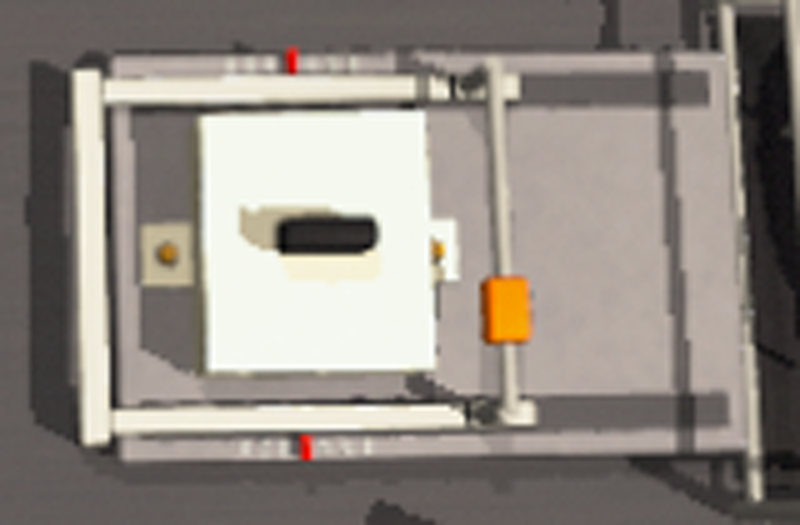

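The crop confirms the choice: the small white cover on the rack, with pins at (168,253) and (437,250), the grip at (505,310), and red clips at (292,60) and (306,447). Next I'll refine the yaw and work out the move units.

```bash
cat >> h.py <<'E'
def go(P,phi):
    s=manip.sense(); M=R.from_quat(s["tool_rot"]).as_matrix(); d=(np.array(P)-s["tcp_pos"])@M/.03
    h=np.arctan2(M[1,1],M[0,1]); t=(h-phi+np.pi)%(2*np.pi)-np.pi
    print("to",P,"units",d.round(3),"yaw",round(np.degrees(t)/8,3),"| t",round(s["t"],2),"tcp",s["tcp_pos"].round(4),"F",s["force"].round(1),"gap",round(s["finger_gap"]*85.4,1),"g",round(s["gripper_force"],1),"tilt",M[:,2].round(3))
def red(im,win):
    a=im.astype(float); w=np.clip(a[...,2]-np.maximum(a[...,1],a[...,0])-50,0,None); x0,x1,y0,y1=win
    w=w[y0:y1,x0:x1]; y,x=np.mgrid[y0:y1,x0:x1]; return [(w*x).sum()/w.sum(),(w*y).sum()/w.sum()]
E
python3 - <<'E'
from h import *
im=cv2.imread("pics/top0.png")
A=onz("top",[red(im,(312,324,152,162))],.04)[0];B=onz("top",[red(im,(314,327,229,240))],.04)[0]
d=A-B;print(A,B,np.linalg.norm(d),"yaw",np.degrees(np.arctan2(d[1],d[0])))
# bar line: bright row peak columns along rows 166..198
g=cv2.cvtColor(im,cv2.COLOR_BGR2GRAY).astype(float)
# foot left and right edges: gradient per row
pts=[]
for r in range(164,230):
    e=np.diff(g[r,266:286]); i=np.argmax(e); 
    pts.append((266+i+.5,r))
P=onz("top",pts,.05); 
p=np.polyfit(P[:,0],P[:,1],1); res=P[:,1]-np.polyval(p,P[:,0]); k=abs(res)<.002; p=np.polyfit(P[k,0],P[k,1],1); print("foot yaw",np.degrees(np.arctan(p[0])),k.sum())
go([.5285,-.111,.2],0)
E
```

```text
[ 0.62363464 -0.11216523  0.04      ] [ 0.43543627 -0.11093081  0.04      ] 0.18820241535175877 yaw -0.37580443385579837
foot yaw -0.5948122395841268 66
to [0.5285, -0.111, 0.2] units [-18.    -20.364   1.049] yaw 9.59 | t 0.1 tcp [0.1433 0.6077 0.2304] F [ 0.2 -0.3 -0.3] gap 85.2 g 0.0 tilt [-0.001 -0.002 -1.   ]
```

Emit:
drive_tool([
  [[85,-1.3,-1.5,0,1],[85,-2.6,-3,0,2],[85,-3.7,-4.2,0,3],[85,-4.8,-5.4,0,4],[85,-5.9,-6.6,0,5],[85,-7,-7.8,0,6],[85,-8,-9,0,7],[85,-9,-10.2,0,8],[85,-10,-11.3,0,9],[85,-11,-12.4,0,9.65]],
])

```text
t: 1.1
tcp_pos: [0.3797, 0.1684, 0.2313]
tool_rot: [0.712, 0.702, -0.0, -0.0]
force: [1.2, 1.7, -0.1]
finger_gap: 0.997
gripper_force: 0.0
```

```bash
python3 -c "
from h import *
go([.5285,-.111,.2],-.007)"
```

```text
to [0.5285, -0.111, 0.2] units [-9.247  5.084  1.042] yaw -0.045 | t 1.1 tcp [0.3797 0.1684 0.2313] F [ 1.2  1.7 -0.1] gap 85.1 g 0.0 tilt [-0. -0. -1.]
```

Emit:
drive_tool([
  [[60,-1.3,0.75,0,0],[60,-2.6,1.5,0,0],[60,-4.0,2.3,0.2,0],[60,-5.4,3.1,0.4,0],[60,-6.8,3.9,0.6,0],[60,-8.0,4.5,0.8,0],[60,-8.9,4.9,1,0],[60,-9.25,5.08,1.04,0],[60,-9.25,5.08,1.04,0],[60,-9.25,5.08,1.04,0]],
])

```text
t: 2.1
tcp_pos: [0.5283, -0.1071, 0.1999]
tool_rot: [0.71, 0.704, -0.0, -0.001]
force: [-0.9, 0.3, -0.1]
finger_gap: 0.701
gripper_force: 0.0
```

```bash
python3 -c "
from h import *
go([.5285,-.111,.088],-.007)"
```

```text
to [0.5285, -0.111, 0.088] units [-0.134  0.013  3.731] yaw -0.008 | t 2.1 tcp [ 0.5283 -0.1071  0.1999] F [-0.9  0.3 -0.1] gap 59.9 g 0.0 tilt [-0.002  0.001 -1.   ]
```

Emit:
drive_tool([
  [[60,-0.13,0,1,0],[60,-0.13,0,2,0],[60,-0.13,0,3,0],[60,-0.13,0,3.5,0],[60,-0.13,0,3.73,0],[60,-0.13,0,3.73,0]],
])

```text
t: 2.7
tcp_pos: [0.5285, -0.1107, 0.088]
tool_rot: [0.709, 0.705, -0.0, -0.001]
force: [0.8, 0.6, -0.4]
finger_gap: 0.704
gripper_force: 0.0
```

Emit:
drive_tool([
  [[5,0,0,0,0],[5,0,0,0,0],[5,0,0,0,0],[5,0,0,0,0],[5,0,0,0,0],[5,0,0,0,0],[5,0,0,0,0],[5,0,0,0,0]],
], squeeze=60)

```text
t: 3.5
tcp_pos: [0.5302, -0.1125, 0.0894]
tool_rot: [0.71, 0.704, 0.001, 0.001]
force: [-0.3, 1.2, 6.6]
finger_gap: 0.177
gripper_force: 60.0
```

Emit:
drive_tool([
  [[5,0,0,-0.3,0],[5,0,0,-0.7,0],[5,0,0,-1.2,0],[5,0,0,-1.8,0],[5,0,0,-2.5,0],[5,0,0,-3.3,0],[5,0,0,-4,0],[5,0,0,-4,0]],
])

```text
t: 4.3
tcp_pos: [0.5311, -0.1131, 0.2116]
tool_rot: [0.71, 0.704, 0.001, 0.003]
force: [1.1, 0.6, -1.4]
finger_gap: 0.173
gripper_force: 58.9
```

```bash
python3 -c "
from h import *
go([.5205,.3405,.2],-.117)
a=np.vstack([snap('top'),snap('side')]);cv2.imwrite('pics/lift.png',cv2.resize(a,(450,600)))"
```

```text
to [0.5205, 0.3405, 0.2] units [15.116 -0.483  0.339] yaw 0.778 | t 4.3 tcp [ 0.5311 -0.1131  0.2116] F [ 1.1  0.6 -1.4] gap 14.8 g 58.9 tilt [ 0.007 -0.003 -1.   ]
```

View pics/lift.png

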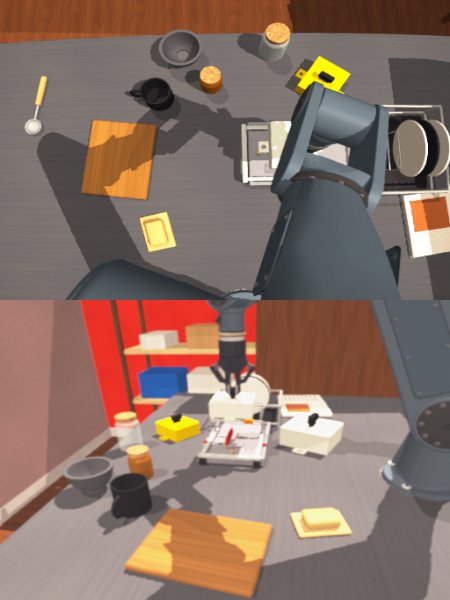

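The cover is lifted, at (232,405) in the stacked view, and the lever is exposed at (230,435). I'll carry it to the board.

Emit:
drive_tool([
  [[5,0.8,0,0,0],[5,2.2,0,0,0],[5,3.8,-0.1,0,0],[5,5.4,-0.2,0,0.1],[5,7,-0.2,0,0.3],[5,8.6,-0.3,0,0.4],[5,10.2,-0.3,0,0.5],[5,11.8,-0.4,0,0.6],[5,13.2,-0.4,0,0.7],[5,14.2,-0.48,0,0.78]],
])

```text
t: 5.4
tcp_pos: [0.5171, 0.3164, 0.2062]
tool_rot: [0.747, 0.665, -0.001, -0.001]
force: [-0.1, -1.0, -1.0]
finger_gap: 0.169
gripper_force: 58.8
```

Emit:
drive_tool([
  [[5,0.5,0,0.2,0],[5,0.9,0,0.5,0],[5,0.9,0,1.2,0],[5,0.9,0,2.0,0],[5,0.9,0,2.8,0],[5,0.9,0,3.2,0],[5,0.9,0,3.2,0],[5,0.9,0,3.2,0]],
])

```text
t: 6.2
tcp_pos: [0.5221, 0.3401, 0.1122]
tool_rot: [0.748, 0.664, -0.0, 0.0]
force: [0.6, -0.5, -2.1]
finger_gap: 0.174
gripper_force: 58.7
```

```bash
python3 -c "
from h import *
go([.5205,.3405,.0785],-.117)"
```

```text
to [0.5205, 0.3405, 0.0785] units [ 0.006 -0.055  1.122] yaw -0.009 | t 6.2 tcp [0.5221 0.3401 0.1122] F [ 0.6 -0.5 -2.1] gap 14.8 g 58.7 tilt [-0. -0. -1.]
```

Emit:
drive_tool([
  [[5,0,0,0.4,0],[5,0,0,0.7,0],[5,0,0,0.9,0],[5,0,0,1.0,0],[5,0,0,1.08,0],[5,0,0,1.12,0],[5,0,0,1.12,0]],
])

```text
t: 6.9
tcp_pos: [0.5216, 0.3407, 0.0786]
tool_rot: [0.747, 0.664, 0.0, 0.0]
force: [-0.7, 0.5, -1.4]
finger_gap: 0.172
gripper_force: 58.8
```

Emit:
drive_tool([
  [[5,0,0,0.03,0],[5,0,0,0.06,0],[5,0,0,0.06,0]],
])

```text
t: 7.2
tcp_pos: [0.5219, 0.3408, 0.0774]
tool_rot: [0.747, 0.664, 0.0, 0.0]
force: [-1.2, 0.5, 3.1]
finger_gap: 0.174
gripper_force: 59.3
```

Contact. Open, then rise.

Emit:
drive_tool([
  [[60,0,0,0,0],[60,0,0,0,0],[60,0,0,0,0],[60,0,0,0,0],[60,0,0,0,0],[60,0,0,-0.5,0],[60,0,0,-1.5,0],[60,0,0,-3,0],[60,0,0,-4,0],[60,0,0,-4,0]],
])

```text
t: 8.2
tcp_pos: [0.525, 0.3422, 0.2035]
tool_rot: [0.747, 0.664, 0.006, 0.002]
force: [-0.1, 0.8, -0.2]
finger_gap: 0.701
gripper_force: 0.0
```

```bash
python3 -c "
from h import *
go([.53,-.06,.2],np.pi/2-.007)
go([.53,-.06,.2],-np.pi/2-.007)
a=np.hstack([snap('side')]);cv2.imwrite('pics/placed.png',a);cv2.imwrite('pics/top1.png',snap('top')); print(manip.sense()['q'])"
```

```text
to [0.53, -0.06, 0.2] units [-13.297   1.732   0.052] yaw -12.039 | t 8.2 tcp [0.525  0.3422 0.2035] F [-0.1  0.8 -0.2] gap 59.9 g 0.0 tilt [ 0.012  0.005 -1.   ]
to [0.53, -0.06, 0.2] units [-13.297   1.732   0.052] yaw 10.461 | t 8.2 tcp [0.525  0.3422 0.2035] F [-0.1  0.8 -0.2] gap 59.9 g 0.0 tilt [ 0.012  0.005 -1.   ]
[ 3.99448864e-01  5.61022289e-01  1.47184819e+00 -5.56139695e-06
  1.10590371e+00  5.16719993e-01]
```

View pics/placed.png

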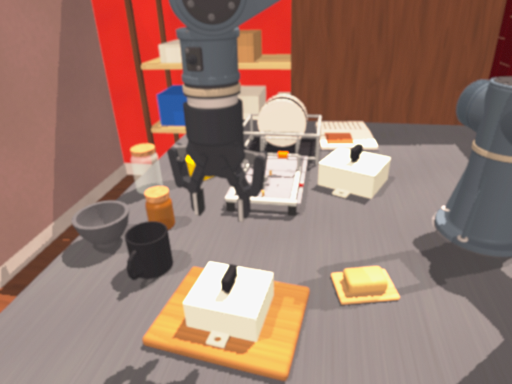

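The cover sits flat on the board, at (232,298). Next I'll locate the grip and mark precisely.

```bash
cat >> h.py <<'E'
def orange(im,win):
    x0,x1,y0,y1=win; H,S,V=cv2.split(cv2.cvtColor(im[y0:y1,x0:x1],cv2.COLOR_BGR2HSV)); m=((H>6)&(H<22)&(S>170)&(V>120)).astype(np.uint8)
    n,l,s,c=cv2.connectedComponentsWithStats(m); i=1+np.argmax(s[1:,4]); return c[i]+[x0,y0],s[i]
E
python3 - <<'E'
from h import *
for f in("top0","top1"):
    im=cv2.imread(f"pics/{f}.png"); c,s=orange(im,(330,400,190,220)); P=onz("top",[c],.091)[0]
    A=onz("top",[red(im,(312,324,152,162))],.04)[0];B=onz("top",[red(im,(314,327,229,240))],.04)[0]
    print(f,c,s,P,A,B)
    u=(A-B)/np.linalg.norm(A-B); v=np.array([-u[1],u[0],0]); m=(A+B)/2
    print("grip rel mark-mid x,y",(P-m)@u,(P-m)@v, "mark y at grip x",m+u*((P-m)@u))
c,s=orange(cv2.imread("pics/side0.png"),(260,320,140,165)); print(c,s,proj("side",[P[0],P[1],.085]),onz("side",[c],.085))
go([.497,-.197,.16],-np.pi/2-.007)
E
```

```text
top0 [360.75221239 206.63716814] [ 26  10  10  14 113] [ 0.49452063 -0.19646884  0.091     ] [ 0.62363464 -0.11216523  0.04      ] [ 0.43543627 -0.11093081  0.04      ]
grip rel mark-mid x,y -0.03445707310492392 -0.08514865795391388 mark y at grip x [ 0.49507912 -0.11132201  0.04      ]
top1 [360.63793103 206.68965517] [ 26  10  10  14 116] [ 0.49440657 -0.19619653  0.091     ] [ 0.62365343 -0.11216485  0.04      ] [ 0.43544954 -0.11092929  0.04      ]
grip rel mark-mid x,y -0.03458845522406057 -0.0848783600236917 mark y at grip x [ 0.49496378 -0.11132     0.04      ]
[282.4        153.85454545] [18 10 11  8 55] [[282.7783521  155.52053646]] [[ 0.49691989 -0.20874798  0.085     ]]
to [0.497, -0.197, 0.16] units [-17.904   1.268   1.265] yaw 10.46 | t 8.3 tcp [0.522  0.3408 0.1986] F [-1.  -0.5 -0.8] gap 59.9 g 0.0 tilt [ 0.003  0.001 -1.   ]
```

Emit:
drive_tool([
  [[60,-1,0,0,1],[60,-2.4,0.1,0,2],[60,-4,0.2,0,3],[60,-5.6,0.3,0,4],[60,-7.2,0.5,0,5],[60,-8.8,0.6,0,6],[60,-10.4,0.7,0,7],[60,-12,0.8,0,8],[60,-13.6,0.9,0,9],[60,-15.2,1.1,0,10]],
])

```text
t: 9.3
tcp_pos: [0.4991, -0.1173, 0.1955]
tool_rot: [1.0, 0.026, -0.002, -0.001]
force: [1.2, 0.9, -0.5]
finger_gap: 0.701
gripper_force: 0.0
```

Emit:
drive_tool([
  [[60,0,0,0,0.46],[60,0,0,0,0.46]],
])

```text
t: 9.5
tcp_pos: [0.4998, -0.1173, 0.1955]
tool_rot: [1.0, -0.005, -0.002, -0.001]
force: [-1.1, 0.9, 0.2]
finger_gap: 0.704
gripper_force: 0.0
```

```bash
python3 -c "
from h import *
go([.4955,-.1965,.13],-np.pi/2-.007)"
```

```text
to [0.4955, -0.1965, 0.13] units [-0.111  2.645  2.18 ] yaw -0.024 | t 9.5 tcp [ 0.4998 -0.1173  0.1955] F [-1.1  0.9  0.2] gap 60.2 g 0.0 tilt [-0.003  0.002 -1.   ]
```

Emit:
drive_tool([
  [[60,-0.05,1.2,0.5,0],[60,-0.11,2.2,1.2,0],[60,-0.11,2.64,2,0],[60,-0.11,2.64,2.2,0],[60,-0.11,2.64,2.2,0],[60,-0.11,2.64,2.2,0]],
])

```text
t: 10.1
tcp_pos: [0.4971, -0.1937, 0.1311]
tool_rot: [1.0, -0.002, -0.0, -0.0]
force: [0.1, 0.4, 0.1]
finger_gap: 0.704
gripper_force: 0.0
```

```bash
python3 -c "
from h import *
go([.4955,-.1965,.055],-np.pi/2-.007)"
```

```text
to [0.4955, -0.1965, 0.055] units [-0.053  0.097  2.537] yaw 0.016 | t 10.1 tcp [ 0.4971 -0.1937  0.1311] F [0.1 0.4 0.1] gap 60.1 g 0.0 tilt [-0.001  0.001 -1.   ]
```

Emit:
drive_tool([
  [[60,-0.05,0.08,0.7,0],[60,-0.05,0.08,1.4,0],[60,-0.05,0.08,2,0],[60,-0.05,0.08,2.4,0],[60,-0.05,0.08,2.53,0],[60,-0.05,0.08,2.53,0],[60,-0.05,0.08,2.53,0]],
])

```text
t: 10.8
tcp_pos: [0.4963, -0.1977, 0.0557]
tool_rot: [1.0, -0.003, 0.001, 0.0]
force: [0.7, -0.3, -0.3]
finger_gap: 0.706
gripper_force: 0.0
```

Emit:
drive_tool([
  [[8,0,0,0,0],[8,0,0,0,0],[8,0,0,0,0],[8,0,0,0,0],[8,0,0,0,0],[8,0,0,0,0],[8,0,0,0,0],[8,0,0,0,0]],
], squeeze=60)

```text
t: 11.6
tcp_pos: [0.4962, -0.1983, 0.0555]
tool_rot: [1.0, -0.004, 0.001, 0.001]
force: [0.1, -1.5, 5.5]
finger_gap: 0.228
gripper_force: 59.0
```

```bash
python3 -c "
from h import *
go([.4955,-.1118,.055],-np.pi/2-.007)"
```

```text
to [0.4955, -0.1118, 0.055] units [-0.044 -2.882  0.013] yaw -0.0 | t 11.6 tcp [ 0.4962 -0.1983  0.0555] F [ 0.1 -1.5  5.5] gap 19.5 g 59.0 tilt [ 0.001 -0.001 -1.   ]
```

Emit:
drive_tool([
  [[8,0,-0.3,0,0],[8,0,-0.7,0,0],[8,0,-1.1,0,0],[8,0,-1.5,0,0],[8,0,-1.9,0,0],[8,0,-2.3,0,0],[8,0,-2.6,0,0],[8,0,-2.83,0,0],[8,0,-2.83,0,0],[8,0,-2.83,0,0]],
])

```text
t: 12.6
tcp_pos: [0.4979, -0.1146, 0.0555]
tool_rot: [1.0, -0.003, 0.002, 0.002]
force: [-0.3, -7.4, 4.3]
finger_gap: 0.23
gripper_force: 59.1
```

```bash
python3 -c "
from h import *
go([.4955,-.1133,.055],-np.pi/2-.007)
t=snap('top');s=snap('side');cv2.imwrite('pics/top2.png',t);cv2.imwrite('pics/side2.png',s)
a=np.vstack([cv2.resize(t[140:250,250:410],(640,440),interpolation=2)[:300],cv2.resize(s[130:230,200:360],(640,400),interpolation=2)[:300]])
cv2.imwrite('pics/pull.png',np.vstack([cv2.resize(t,(400,300)),cv2.resize(s[110:230,190:350],(400,300),interpolation=2)]))"
```

```text
to [0.4955, -0.1133, 0.055] units [-0.079 -0.042  0.017] yaw 0.008 | t 12.6 tcp [ 0.4979 -0.1146  0.0555] F [-0.3 -7.4  4.3] gap 19.6 g 59.1 tilt [ 0.004 -0.003 -1.   ]
```

View pics/pull.png

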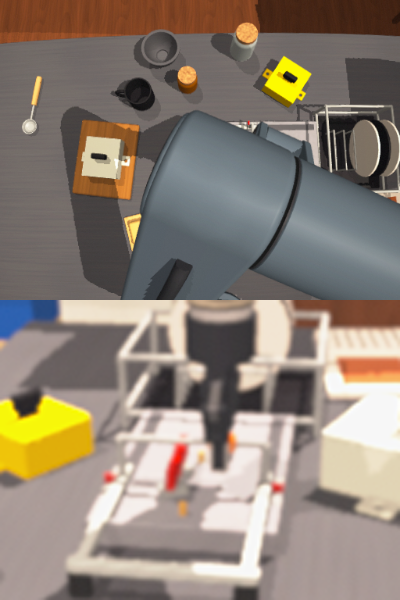

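The leg is out near the mark and the lever, at (175,467) in the crop, is still open. The grip's true centre is y=-0.198 (silhouette at z=0.085), so I want y≈-0.1115. I'll correct y and slide the lever.

Emit:
drive_tool([
  [[8,0,-0.1,0,0],[8,0.2,-0.1,0,0],[8,0.5,-0.1,0,0],[8,0.8,-0.1,0,0],[8,1.1,-0.1,0,0],[8,1.3,-0.1,0,0],[8,1.5,-0.1,0,0],[8,1.7,-0.1,0,0],[8,1.8,-0.1,0,0],[8,1.8,-0.1,0,0]],
])

```text
t: 13.7
tcp_pos: [0.5509, -0.1124, 0.0555]
tool_rot: [1.0, -0.003, 0.001, 0.002]
force: [-1.9, -7.5, 5.4]
finger_gap: 0.224
gripper_force: 60.4
```

```bash
python3 -c "
from h import *
go([.5585,-.1117,.055],-np.pi/2-.007)"
```

```text
to [0.5585, -0.1117, 0.055] units [ 0.253 -0.024  0.018] yaw 0.006 | t 13.7 tcp [ 0.5509 -0.1124  0.0555] F [-1.9 -7.5  5.4] gap 19.1 g 60.4 tilt [ 0.001 -0.003 -1.   ]
```

Emit:
drive_tool([
  [[8,0.05,-0.02,0,0],[8,0.1,-0.02,0,0],[8,0.15,-0.02,0,0],[8,0.2,-0.02,0,0],[8,0.25,-0.02,0,0],[8,0.25,-0.02,0,0]],
])

```text
t: 14.3
tcp_pos: [0.5579, -0.1122, 0.0555]
tool_rot: [1.0, -0.003, 0.0, 0.002]
force: [-4.2, -10.9, 5.7]
finger_gap: 0.229
gripper_force: 60.0
```

Emit:
drive_tool([
  [[8,0.04,0,0,0],[8,0.08,0,0,0],[8,0.08,0,0,0]],
])

```text
t: 14.6
tcp_pos: [0.5585, -0.1121, 0.0555]
tool_rot: [1.0, -0.003, -0.002, 0.002]
force: [-7.7, -11.9, 7.5]
finger_gap: 0.227
gripper_force: 62.1
```

Emit:
drive_tool([
  [[8,0.05,0,0,0],[8,0.1,0,0,0],[8,0.1,0,0,0],[8,0.1,0,0,0]],
])

```text
t: 15.0
tcp_pos: [0.5586, -0.1121, 0.0555]
tool_rot: [1.0, -0.003, -0.005, 0.001]
force: [-12.7, -12.8, 12.4]
finger_gap: 0.227
gripper_force: 65.4
```

```bash
python3 -c "
from h import *
go([.5585,-.1117,.055],-np.pi/2-.007)
t=snap('top');s=snap('side');cv2.imwrite('pics/top3.png',t);cv2.imwrite('pics/side3.png',s)
cv2.imwrite('pics/end.png',np.hstack([cv2.resize(t[130:250,230:390],(400,300),interpolation=2),cv2.resize(s[130:220,220:340],(400,300),interpolation=2)]))"
```

```text
to [0.5585, -0.1117, 0.055] units [-0.002 -0.013  0.018] yaw 0.014 | t 15.0 tcp [ 0.5586 -0.1121  0.0555] F [-12.7 -12.8  12.4] gap 19.4 g 65.4 tilt [-0.009 -0.003 -1.   ]
```

View pics/end.png

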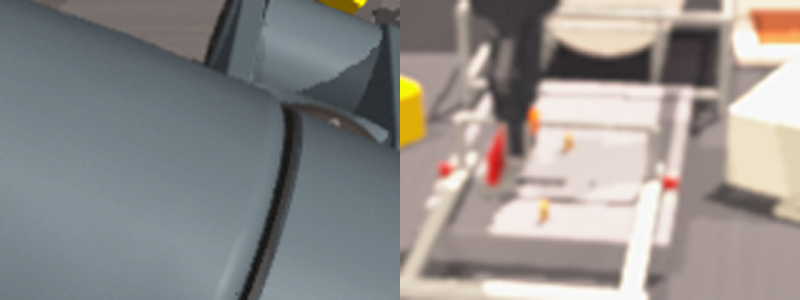

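The paddle at (497,155) is at the far side and the push met a hard stop: force rose with no motion, at x=0.5586, which matches face 40. One last check of bar against mark in the side view, using the red clips to remove calibration bias.

```bash
python3 - <<'E'
from h import *
im=cv2.imread("pics/side3.png"); g=cv2.cvtColor(im,cv2.COLOR_BGR2GRAY).astype(float)
A=np.array([.62363,-.11217,.04]);B=np.array([.43544,-.11093,.04]); pa,pb=proj("side",[A,B])
w=lambda p,r:(int(p[0])-r,int(p[0])+r+1,int(p[1])-r,int(p[1])+r+1)
ra,rb=np.array(red(im,w(pa,4))),np.array(red(im,w(pb,4))); print("clips pred",pa,pb,"seen",ra,rb)
off=((ra-pa)+(rb-pb))/2; u=(A-B)/np.linalg.norm(A-B)
for x in (-.06,-.05,-.04,-.03,-.02,-.01):
    P=(A+B)/2+u*x; P[2]=.085; p=proj("side",[P])[0]; q=proj("side",[P+[0,.005,0]])[0]
    c=int(round(p[0])); r0=int(p[1]); col=g[r0-6:r0+7,c]; print(x,p.round(2),"px/5mm",(q-p).round(2),r0-6,col.astype(int))
print("off",off)
E
```

```text
clips pred [233.66436791 179.97597155] [300.79657038 183.59036304] seen [233.03169734 180.39672802] [300.56       184.52363636]
-0.06 [288.48 167.96] px/5mm [-0.18  0.77] 161 [238 239 239 239 239 236 216 194 214 233 237 236 229]
-0.05 [284.77 167.78] px/5mm [-0.2   0.77] 161 [239 239 239 239 239 233 211 191 216 234 238 236 229]
-0.04 [281.08 167.61] px/5mm [-0.21  0.76] 161 [239 239 238 239 238 233 213 203 226 236 235 233 231]
-0.03 [277.4  167.43] px/5mm [-0.23  0.76] 161 [239 239 239 238 236 225 200 200 226 234 228 221 220]
-0.02 [273.73 167.26] px/5mm [-0.25  0.76] 161 [239 239 239 238 236 223 196 200 227 234 228 222 220]
-0.01 [270.07 167.09] px/5mm [-0.26  0.76] 161 [240 239 239 239 235 217 190 202 226 225 204 181 173]
off [-0.43462047  0.67701489]
```

```bash
python3 - <<'E'
from h import *
im=cv2.imread("pics/top0.png"); g=cv2.cvtColor(im,cv2.COLOR_BGR2GRAY).astype(int)
A=np.array([.62363,-.11217,.04]);B=np.array([.43544,-.11093,.04]); u=(A-B)/np.linalg.norm(A-B); v=np.array([-u[1],u[0],0]); m=(A+B)/2
print("bar");
for x in (.06,.05,.04,.03,.02,.01,0,-.01):
    P=m+u*x-v*.0868; P[2]=.085; p=proj("top",[P])[0]; q=proj("top",[P-v*.005])[0]; r=int(round(p[1])); c=int(p[0]); print(x,p.round(2),(q-p).round(2)[0],c-5,g[r,c-5:c+7])
print("deck front/back edge")
for x in (.05,-.02,-.05):
    for y in(.09,-.22):
        P=m+u*x+v*y; P[2]=.03; p=proj("top",[P])[0]; r=int(round(p[1])); c=int(p[0]); print(x,y,p.round(2),c-9,g[r,c-9:c+10])
print("clips",g[153:161,312:324],im[153:161,312:324,2]-0,im[230:239,315:327,2],sep="\n")
E
```

```text
bar
0.06 [358.74 166.45] 2.11 353 [111 110 109 106 104 160 206 178 106 116 125 137]
0.05 [358.96 170.68] 2.11 353 [167 164 155 139 121 142 197 192 164 169 170 171]
0.04 [359.18 174.92] 2.11 354 [168 168 164 137 124 189 197 165 168 167 168 166]
0.03 [359.4  179.17] 2.11 354 [166 166 163 136 115 176 202 177 168 170 168 169]
0.02 [359.61 183.44] 2.12 354 [166 167 164 136 108 166 211 200 167 167 167 165]
0.01 [359.83 187.71] 2.12 354 [168 169 169 161 109 151 204 190 151 167 168 168]
0 [360.03 192.  ] 2.12 355 [168 168 162 119 136 196 196 158 168 169 171 170]
-0.01 [360.24 196.3 ] 2.13 355 [169 169 166 140 122 185 204 169 168 169 171 172]
deck front/back edge
0.05 0.09 [281.35 175.57] 272 [ 68  93 111 180 235 236 234 235 217  50  94 158 176 177 162 108 106 109
 108]
0.05 -0.22 [405.35 174.09] 396 [174 173 172 173 171 170 170 171 172 167 160 187  76  41  35  18  16  12
  15]
-0.02 0.09 [282.06 204.1 ] 273 [ 67  91 132 223 235 234 236 226 139  57 109 166 167 168 154 103 102 103
 102]
-0.02 -0.22 [407.11 202.08] 398 [174 174 173 173 175 175 174 174 174 165 152 104  53  45  44  44  40  39
  4
[... 807 characters left out ...]
30  94 171 232 212 155 165 174 165]
 [186 207 209 156 107 155 226 220 183 196 205 192]
 [185 207 209 154 108 144 221 221 182 194 203 191]
 [150 148 161 135 113 131 165 166 139 141 152 152]
 [219 215 218 218 217 217 215 213 212 210 212 214]]
[[242 241 242 241 242 242 243 243 243 242 241 242]
 [114 116 107  96  95 105 113 115 113 111 109 106]
 [122 127 108  74  74 206 236 183 136 143 142 143]
 [178 204 176 109 101 183 229 211 186 212 200 186]
 [183 210 179 111 105 182 236 221 186 186 197 190]
 [188 210 180 112 105 183 237 222 189 183 198 194]
 [171 186 181 166 146 189 237 214 163 155 158 160]
 [ 84  86  86  84  82  85  88  88  89  89  89  86]
 [ 86  87  87  88  87  87  89  89  87  87  88  88]]
```

The estimates from bar, grip silhouette and deck edges put the needed travel at about 85–88 mm. The leg is at 86.2 mm, the lever is at its stop and the grip is holding, so I'm handing in.

```bash
python3 -c "
from station import manip
s=manip.sense();print(s['t'],s['tcp_pos'],s['force'],s['gripper_force']);print(manip.sign_off())"
```

```text
15.1 [ 0.55856373 -0.11207049  0.05550358] [-12.76816672 -11.89498086  12.89290645] 65.40225572884083
the job is handed in; nothing more can be done
None
```

I handed the job in at 15.1 s: the cover is flat on the board, the red lever is at its stop, and the arm still holds the leg by its grip, 86.2 mm out against a mark I measured at about 85–88 mm; sign-off gave no verdict.

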